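# Put the colour mixer in third gear

## Task

The salon's colour mixer is switched off and its gearstick has been left somewhere along the left-hand slots of its H-shaped gate, in first, in second or between them. Put it in third: push the ball knob to neutral, across to the right, then forward (away from you) until the stick is fully home in the far right slot, and leave it there. Push with the fingertips or the outside of the fingers only, without gripping the knob or its stem, and leave the bottles, the tint bowl and the colour tube where they are.

Things in the scene. Friction and masses are not known exactly. Their poses are not given: they have to be found in the camera images.
- mixer: White bench mixer, fixed to the counter. Origin on the counter, straight below the centre of the H gate; x = forward (away from the operator), y = to the left, z up; at most 0.36 rad of yaw. Gearbox housing 230 x 200 mm (x, y) centred on the origin, its top 122 mm up, with a bare metal gate plate 109 x 100 mm on it, top 130 mm up; right of it (-y) a lower platform with the bowl.
- bowl (a point): Centre of the rim of the mixer's fixed steel bowl: radius 97 mm, 182 mm above the counter, 205 mm to the right of the gate (mixer y = -205 mm). A scraper post and arm stand behind and over it, at most 216 mm above the counter, within mixer x 5 to 95 mm, y -110 to -240 mm. Not to be handled.
- gate (a point): Centre of the H gate at the top of its plate, 130 mm above the counter. Two fore-and-aft slots, 20 mm left and right of the centre, are joined in the middle by a cross slot (neutral). All are 14 mm wide, the inner corners rounded by 4 mm. Left far = first, left near = second, right far = THIRD, right near = fourth. The stick moves 22 mm fore and aft of neutral here.
- gearstick: Round steel stem, 10 mm thick, with a black ball knob of 34 mm diameter on top. Origin at the ball's centre, z up along the stem: 220 mm above the counter when upright; at the slots' ends about 43 mm to the side and 45 mm fore or aft of the gate's centre. Stays where it is left (friction, no spring); 2 to 4 N at the ball moves it; the slots' walls and ends stop it.
- pivot (a point): The stick's pivot inside the housing, 48 mm above the counter below the gate's centre and 172 mm below the ball's centre. With a = joint select and b = joint shift, the ball's centre lies from here, in the mixer's axes, at (172 sin b, -172 cos b sin a, 172 cos b cos a) mm.
- select (a joint): Sideways lean of the stick, rad: -0.26 in the left slots, 0 in the middle, +0.26 (its stop) in the right slots; within about 0.025 rad of either stop the stick can enter the slots.
- shift (a joint): Fore-and-aft lean of the stick, rad: 0 in neutral (within about 0.025 it passes along the cross slot), +0.265 (its stop) fully forward, -0.265 fully back towards the operator.
- spray_bottle: Black bottle, 48 mm diameter, 160 mm tall, standing loose left of the mixer. Origin at its base. Bystander.
- developer_bottle: White bottle with a white measuring cap, 76 mm diameter, 192 mm tall, standing loose right of the mixer. Origin at its base. Bystander.
- tint_bowl: Black open bowl on a foot, 124 mm across the rim, 60 mm tall, standing loose left of the mixer. Origin at its base. Bystander.
- colour_tube: Small metal tube with a black cap, about 110 mm long, 25 mm thick, lying loose on top of the gearbox housing, beyond the gate plate, its length crosswise. Origin under it, on the housing's top. Bystander.

How it is judged:
On the way:
1. the stick has been brought across to the right end of the neutral slot (value of joint select above 0.19 rad and value of joint shift between -0.08 and 0.08 rad).
At the end, for the whole second after the job is handed in: The stick rests fully home in the far right slot: shift within 0.03 rad (5 mm at the knob) of its forward stop and select in the right column, at rest; every bystander is within 20 mm of where it stood (value of joint shift above 0.235 rad and value of joint select above 0.19 rad and velocity of joint shift between -0.03 and 0.03 rad/s and distance of each of spray_bottle, developer_bottle, tint_bowl, colour_tube from where it was at the start of the episode below 0.02 m); the robot touches nothing.
It fails at once if the knob or the stem is taken between the fingers (contact force between the fingers and gearstick above 0.3 N and (distance between the grasp point and gearstick below 0.022 m or (x of the grasp point in the frame of gearstick between -0.009 and 0.009 m and y of the grasp point in the frame of gearstick between -0.009 and 0.009 m and z of the grasp point in the frame of gearstick below 0.022 m))).
It fails at once if a bottle, the tint bowl or the colour tube is moved, knocked or lifted (distance of any of spray_bottle, developer_bottle, tint_bowl, colour_tube from where it was at the start of the episode above 0.03 m or angle between any of spray_bottle, developer_bottle's own z axis and vertical above 0.5 rad).
It also fails if it takes over 51 s, if anything falls off the work surface, if the arm or the gripper's body presses on something with over 40 N, if the wrist force passes 120 N, or if a joint passes its speed limit or range.

## Robot

A 6-joint arm with a two-finger parallel gripper is mounted at the origin on the work surface. World frame = base frame: x ahead of the robot, y to its left, z up, the work surface at z = 0. Lengths are in m, angles in rad, forces in N, time in s.
With the tool pointing down it reaches from about 0.25 to 0.725 m from the base axis. Payload 4 kg.
Tool frame: the origin (TCP) lies on the centre line of the jaws, within the pads' length; the fingertips stand 22 mm ahead of it and the grasp point (between the pads) lies 3 mm ahead of it; z points along the fingers, y is the line along which they close (so a half turn about z gives the same grasp; the last joint's range is limited). The gripper opens to 85 mm and grips with 20 to 120 N. Pads are 22 mm wide; open, the fingers measure 114 mm over their backs; the gripper's body (76 mm by 85 mm) begins 54 mm behind the grasp point. The pads swing forward as they close: fully open they stand 13 mm farther back than shut.
Start: joints at [1.201, 0.241, 0.005, 1.335, 0, 1.571], TCP at [0.181, 0.466, 0.253] pointing down, gripper open.
Joint ranges: [-2.72, 2.72], [-1.05, 1.87], [-1.09, 1.28], [-1.99, 2.15], [-1.42, 1.44], [-3.14, 3.14]. Speed limits (rad/s): [2.79, 2.79, 3.14, 3.14, 3.14, 3.14].

## Interface

Orientations are given as a unit quaternion [x, y, z, w].
In Python, from workcell import bot gives the robot as it stands.
- The arm moves only by the shell command python3 -m inch 'ROWS'. ROWS is JSON, one flat list of numbers, 7 for each row, row after row: the shift along the world's x, y, z in mm, then the turn, a rotation vector about the world's x, y, z in rad, then the opening in per cent of the stroke, from 0 (shut) to 100 (fully open). A call has 1 to 8 rows; each row is the pose to reach, as a shift and turn from the pose commanded when the call began; what a row does not reach only later rows make up. A row lasts 1/12 s, in which the tool goes at most 41.7 mm and 7.16 degrees, less where a joint would pass 70% of its speed; a pose out of reach is approached as far as the arm can. A call with a gripper value outside its range is refused whole. The fingers move at their own pace and stop on an object; the grip force is fixed at half the most. Time passes only in rows, so rows that repeat a pose let the fingers close. It gives the time, the measured TCP pose, the force, the opening and the grip force at its end, in the units of the state.
- bot.get_obs(): the state, without advancing time (a new reading comes with each control period).
- bot.camera(name): name is "side" or "top"; returns the picture (400x640x3 uint8, blue, green, red); there is no depth.
- bot.camera_info(name): a dict with "intrinsics" (3x3 intrinsics, pixels), "distortion" ([k1, k2, p1, p2, k3] as OpenCV has them; the pictures are not rectified), "camera_from_world" (4x4, takes a point from world to camera coordinates). Camera axes: x right, y down, z forward; pixel columns grow to the right and rows downward; lengths in m; the calibration is good to about 2 mm. A picture is of the moment at which its call begins. camera_info takes no time and is no camera call.
- bot.job_done(): hands the job in; it is judged then, once.
Trained networks look in the newest picture that a camera, given by its name, has taken for a name from the list of things; names that differ only in an ending like _2 or _b are one class to them, and where a whole thing is asked for, a point or a joint stands for the part that bears it (a point fixed in the world has none). Each returns a list of dicts, best first, with "confidence" (0 to 1); they miss things now and then, are a little off and sometimes report something else, mostly with a low value. They report only what shows in the picture. A call takes as long as a camera call.
- bot.silhouettes(camera, target): "mask" (400x640 bool, what is visible of it) and "uv" ([column, row] in pixels, amid what is visible of it).
- bot.spot_point(camera, target): "uv" ([column, row] in pixels: a listed point, or the origin of a listed thing).
The state is a dict: "clock": time; "joint_pos": joint angles; "joint_vel": joint speeds; "tau": joint torques, N m; "eef_pos": TCP position; "tool_rot": TCP orientation; "ft_force": force on the tool from outside, world axes, zero at the start; "ft_torque": the same for the moment, N m; "grip_width": finger opening in m; "grasp_force": force on a finger pad.
Only numpy, scipy, OpenCV 4.12 (cv2) and the standard library are available. Lean on these libraries where they do the work, as an engineer would, in place of code of your own. Each camera call takes 0.05 s, during which the arm holds its last target. There are 200 camera calls.

## Working session

There is one attempt and no reset: what is moved stays moved. The work goes in short steps, Python scripts to look and compute and a shell command to move; the robot and the scene stay as the last step left them, time stands still between calls to the robot, and variables do not carry over. Pictures are saved under pics/ and viewed, at most 10 in all, crops included, and the job is handed in when it is done.

```bash
mkdir -p pics
cat > h.py <<'E'
import numpy as np, cv2
from workcell import bot
def ray(cam,uv):
    i=bot.camera_info(cam);K=np.array(i["intrinsics"]);T=np.array(i["camera_from_world"])
    n=cv2.undistortPoints(np.array([[uv]],float),K,np.array(i["distortion"]))[0,0]
    R=T[:3,:3];o=-R.T@T[:3,3];d=R.T@np.r_[n,1];return o,d/np.linalg.norm(d)
def atz(cam,uv,z):
    o,d=ray(cam,uv);return o+d*(z-o[2])/d[2]
def tri(a,b):
    A=np.zeros((3,3));v=np.zeros(3)
    for o,d in(a,b):
        P=np.eye(3)-np.outer(d,d);A+=P;v+=P@o
    return np.linalg.solve(A,v)
def proj(cam,p):
    i=bot.camera_info(cam);T=np.array(i["camera_from_world"])
    return cv2.projectPoints(np.array([p],float),cv2.Rodrigues(T[:3,:3])[0],T[:3,3],np.array(i["intrinsics"]),np.array(i["distortion"]))[0][0,0]
E
python3 - <<'E'
from h import *
np.set_printoptions(precision=4,suppress=True)
for c in("side","top"):
    cv2.imwrite(f"pics/{c}0.png",bot.camera(c))
    o,d=ray(c,(320,200));print(c,o,d)
    for t in("mixer","gate","bowl","gearstick","spray_bottle","developer_bottle","tint_bowl","colour_tube"):
        r=bot.spot_point(c,t)
        print(c,t,[(np.round(x["uv"],1),round(x["confidence"],2)) for x in r[:2]])
z={"mixer":0,"gate":.13,"bowl":.182,"gearstick":.215,"spray_bottle":0,"developer_bottle":0,"tint_bowl":0,"colour_tube":.122}
for t in z:
    for c in("side","top"):
        r=bot.spot_point(c,t)
        if r: print(t,c,atz(c,r[0]["uv"],z[t]))
print(bot.get_obs())
E
```

```text
side [ 0.0335 -0.6825  1.0199] [ 0.4423  0.5574 -0.7026]
side mixer [(array([327.4, 259.1]), 0.61)]
side gate [(array([329.1, 230.4]), 0.86)]
side bowl [(array([395.5, 375.1]), 0.58)]
side gearstick [(array([339. , 192.8]), 0.61)]
side spray_bottle [(array([348.8, 209.2]), 0.87), (array([361.7, 275.1]), 0.59)]
side developer_bottle [(array([396.8, 373.6]), 0.68)]
side tint_bowl [(array([293.1, 215.6]), 0.64)]
side colour_tube [(array([353. , 221.7]), 0.63), (array([361., 274.]), 0.29)]
top [0.3803 0.0157 1.2594] [ 0.1877 -0.0128 -0.9821]
top mixer [(array([347.5, 226.8]), 0.87)]
top gate [(array([349.8, 216.4]), 0.9), (array([432.3, 241.5]), 0.74)]
top bowl [(array([432.7, 243.6]), 0.56)]
top gearstick [(array([341.7, 193.2]), 0.76)]
top spray_bottle [(array([303.1, 166.6]), 0.66)]
top developer_bottle [(array([477.3, 259.1]), 0.59)]
top tint_bowl [(array([272.9, 219.1]), 0.71)]
top colour_tube [(array([350.8, 187.3]), 0.69), (array([338.4, 193.9]), 0.23)]
mixer side [ 0.5397 -0.0765  0.    ]
mixer top [ 0.541  -0.0797  0.    ]
gate side [ 0.5401 -0.082   0.13  ]
gate top [ 0.5517 -0
[... 294 characters left out ...]
]
developer_bottle top [ 0.444  -0.4504  0.    ]
tint_bowl side [0.5654 0.1257 0.    ]
tint_bowl top [0.5656 0.137  0.    ]
colour_tube side [ 0.6159 -0.0936  0.122 ]
colour_tube top [ 0.6314 -0.0817  0.122 ]
{'clock': 1.7, 'joint_pos': array([ 1.201 ,  0.2406,  0.0051,  1.3352, -0.    ,  1.5708]), 'joint_vel': array([-0.0012, -0.0009,  0.0006,  0.0001,  0.0008,  0.0003]), 'tau': array([  0.0009, -37.2208,  25.2687,   0.0013,   0.0001,   0.    ]), 'eef_pos': array([0.1807, 0.4662, 0.2533]), 'tool_rot': array([0.1838, 0.983 , 0.    , 0.    ]), 'ft_force': array([ 0.3162,  0.0936, -0.2322]), 'ft_torque': array([-0.0309, -0.0078,  0.0124]), 'grasp_force': 0.0, 'grip_width': 0.08532734803114964}
```

View pics/top0.png

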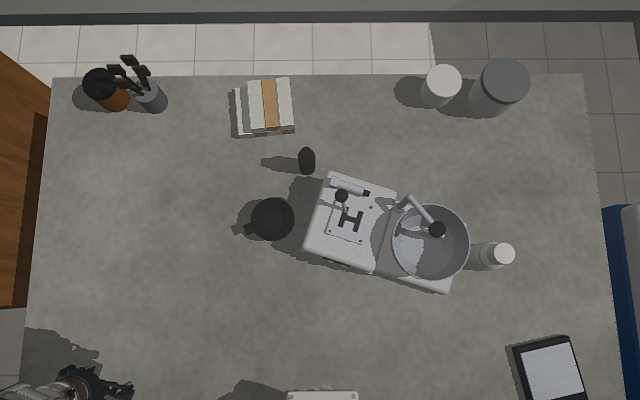

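View pics/side0.png

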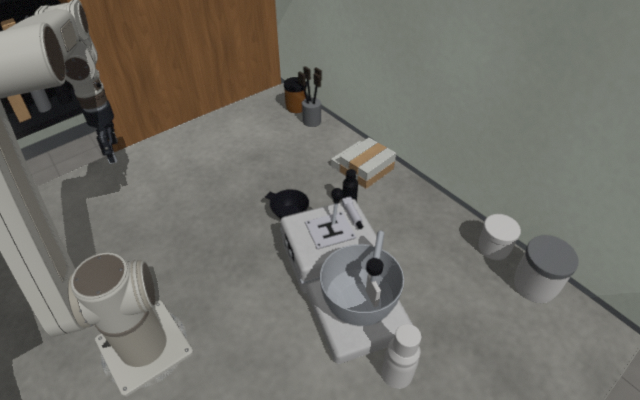

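The top view shows the mixer yawed clockwise, with the H gate at about (350,217) and the knob at (342,195), so it's in or near first. The tube lies just beyond it at (350,187). The side view agrees, with the knob at (337,195). Next I'll overlay the model on zoomed crops to pin down the yaw.

```bash
cat > ov.py <<'E'
from h import *
import sys
def draw(gx,gy,yaw,a,b,out,new=False):
    R=np.array([[np.cos(yaw),-np.sin(yaw),0],[np.sin(yaw),np.cos(yaw),0],[0,0,1]])
    W=lambda p:R@(np.array(p)/1000.)+[gx,gy,0]
    ims=[]
    for c,(u0,v0) in(("top",(300,165)),("side",(275,175))):
        im=bot.camera(c) if new else cv2.imread(f"pics/{c}0.png")
        S=6;w,h=(100,90)
        cr=cv2.resize(im[v0:v0+h,u0:u0+w],None,fx=S,fy=S,interpolation=cv2.INTER_CUBIC)
        q=lambda p:tuple(int(round(t)) for t in (proj(c,W(p))+.5-[u0,v0])*S)
        for hx,hy,z,col in((115,100,122,(0,0,255)),(54.5,50,130,(0,200,0))):
            P=[q(p) for p in((hx,hy,z),(hx,-hy,z),(-hx,-hy,z),(-hx,hy,z))]
            cv2.polylines(cr,[np.array(P)],True,col,1)
        for s in(((22,20,130),(-22,20,130)),((22,-20,130),(-22,-20,130)),((0,20,130),(0,-20,130))):
            cv2.line(cr,q(s[0]),q(s[1]),(255,0,0),1)
        B=(172*np.sin(b),-172*np.cos(b)*np.sin(a),48+172*np.cos(b)*np.cos(a))
        cv2.circle(cr,q(B),4,(0,255,255),-1); cv2.line(cr,q(B),q((0,0,48)),(0,255,255),1)
        cv2.circle(cr,q((0,-205,182)),4,(255,0,255),-1)
        ims.append(cr[:, :400] if 0 else cv2.resize(cr,(400,360)))
        if not new: print(c,W(B))
    cv2.imwrite(out,np.hstack(ims))
if __name__=="__main__": draw(*map(float,sys.argv[1:6]),sys.argv[6])
E
python3 ov.py .545 -.079 -.33 -.25 .25 pics/ov1.png
python3 - <<'E'
from h import *
bot.camera("top");bot.camera("side")
m={}
for t in("gearstick","colour_tube","bowl"):
    for c in("top","side"):
        r=bot.silhouettes(c,t)
        for x in r[:1]:
            v,u=np.nonzero(x["mask"]);print(t,c,x["confidence"],u.min(),u.max(),v.min(),v.max(),len(u))
            if t=="colour_tube":
                (cc,sz,an)=cv2.minAreaRect(np.c_[u,v].astype(np.float32));print([atz(c,p,.135).round(3) for p in cv2.boxPoints((cc,sz,an))])
            if t=="gearstick":
                sel=v<v.min()+14;print("knob",u[sel].mean(),v[sel].mean())
E
```

```text
top [ 0.59861788 -0.05378327  0.2094721 ]
side [ 0.59861788 -0.05378327  0.2094721 ]
gearstick top 0.69 335 347 189 211 173
knob 341.4357142857143 195.52857142857144
gearstick side 0.71 330 342 188 223 227
knob 336.25850340136054 194.3265306122449
colour_tube top 0.79 329 369 176 195 393
[array([ 0.632, -0.02 ,  0.135]), array([ 0.663, -0.031,  0.135]), array([ 0.626, -0.134,  0.135]), array([ 0.596, -0.123,  0.135])]
colour_tube side 0.52 343 362 197 228 317
[array([ 0.637, -0.016,  0.135]), array([ 0.672, -0.022,  0.135]), array([ 0.617, -0.135,  0.135]), array([ 0.585, -0.128,  0.135])]
bowl top 0.8 301 469 171 294 12576
bowl side 0.66 280 409 188 363 13365
```

View pics/ov1.png

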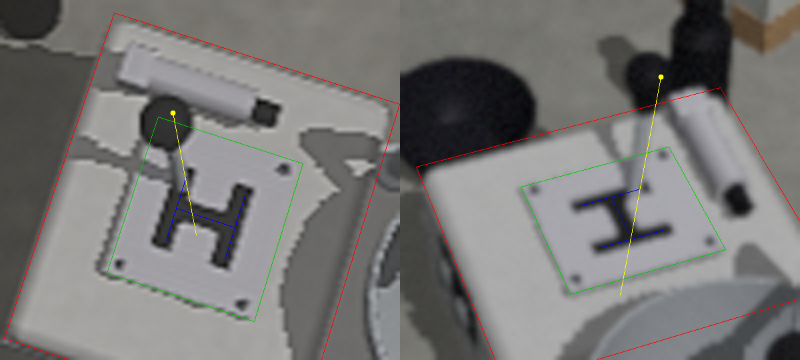

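The overlay at yaw -0.32 and gate (0.545, -0.079) matches the plate and slots to about 2 mm. The knob sits slightly back and left of the model. Next I'll work out the push targets.

```bash
cat > tg.py <<'E'
from h import *
G=np.array([.545,-.079,0]);Y=-.32
R=np.array([[np.cos(Y),-np.sin(Y),0],[np.sin(Y),np.cos(Y),0],[0,0,1]])
M=lambda p:R.T@(p-G)*1000
def knob(ut,us):
    p=tri(ray("top",ut),ray("side",us));m=M(p);d=m-[0,0,48]
    print("knob mixer mm",m.round(1),"r",np.linalg.norm(d).round(1),"b",np.arcsin(np.clip(d[0]/172,-1,1)).round(3),"a",np.arctan2(-d[1],d[2]).round(3))
def go(*p):
    w=R@(np.array(p)/1000)+G; t=bot.get_obs()["eef_pos"];print(p,"move mm",((w-t)*1000).round(1))
E
python3 - <<'E'
from tg import *
knob((341.25,195.5),(337.5,193.75))
go(92,43,290);go(92,43,220);go(28,43,220);go(0,90,220)
E
```

```text
knob mixer mm [ 36.2  41.7 210.5] r 171.6 b 0.212 a -0.251
(92, 43, 290) move mm [ 465.2 -533.3   36.7]
(92, 43, 220) move mm [ 465.2 -533.3  -33.3]
(28, 43, 220) move mm [ 404.4 -513.2  -33.3]
(0, 90, 220) move mm [ 392.6 -459.7  -33.3]
```

```bash
python3 -m inch '[10,-10,40,0,0,0.05,0, 40,-40,45,0,0,0.05,0, 70,-80,45,0,0,0.05,0, 97,-110,45,0,0,0.05,0, 124,-140,45,0,0,0.05,0, 150,-171,45,0,0,0.05,0, 177,-202,45,0,0,0.05,0, 203,-232,45,0,0,0.05,0]'; python3 -m inch '[27,-30,0,0,0,0,0, 53,-61,0,0,0,0,0, 80,-91,0,0,0,0,0, 107,-121,0,0,0,0,0, 133,-151,0,0,0,0,0, 160,-181,0,0,0,0,0, 187,-211,0,0,0,0,0, 213,-241,0,0,0,0,0]'; python3 -m inch '[20,-22,0,0,0,0,0, 40,-46,0,0,0,0,0, 49,-60,0,0,0,0,0, 49,-60,0,0,0,0,0, 49,-60,0,0,0,0,0]'
python3 - <<'E'
from tg import *
print(M(bot.get_obs()["eef_pos"]))
go(92,43,217)
im=bot.camera("side");im2=bot.camera("top")
cv2.imwrite("pics/a1.png",np.hstack([cv2.resize(i[120:270,250:430],None,fx=2.2,fy=2.2) for i in(im,im2)]))
E
```

```text
clock: 2.77
eef_pos: [0.3824, 0.235, 0.2986]
tool_rot: [0.159, 0.987, 0.0, 0.0]
ft_force: [0.5, 1.1, -0.3]
grip_width: -0.0001
grasp_force: 0.0
clock: 3.43
eef_pos: [0.5957, -0.0061, 0.2983]
tool_rot: [0.159, 0.987, 0.0, 0.0]
ft_force: [0.6, 0.4, 0.6]
grip_width: -0.0003
grasp_force: 0.0
clock: 3.85
eef_pos: [0.6437, -0.0652, 0.2973]
tool_rot: [0.16, 0.987, 0.0, -0.001]
ft_force: [-0.2, 0.5, 0.4]
grip_width: -0.0001
grasp_force: 0.0
[ 89.34383993  44.10898283 297.26421803]
(92, 43, 217) move mm [  2.2  -1.9 -80.3]
```

View pics/a1.png

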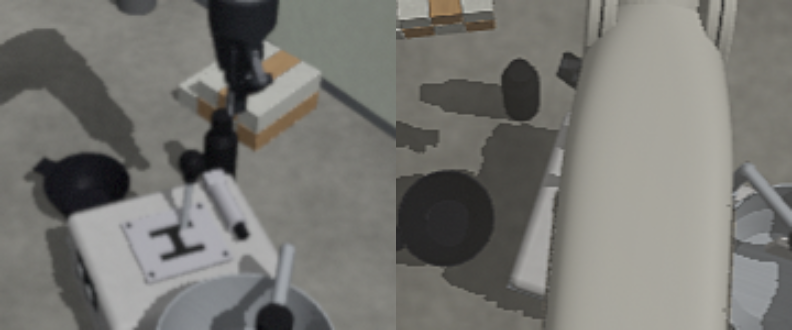

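The side view shows the shut fingers above and beyond the knob, clear of the spray bottle. The arm blocks the top view. Now I'll descend and pull the knob back to neutral.

```bash
python3 -m inch '[2,-2,-35,0,0,0,0, 2,-2,-70,0,0,0,0, 2,-2,-80,0,0,0,0, 2,-2,-80,0,0,0,0, -7,1,-80,0,0,0,0, -17,4,-80,0,0,0,0, -26,7,-80,0,0,0,0, -26,7,-80,0,0,0,0]'; python3 -m inch '[-6,2,0,0,0,0,0, -12,4,0,0,0,0,0, -18,6,0,0,0,0,0, -24,8,0,0,0,0,0, -30,10,0,0,0,0,0, -30,10,0,0,0,0,0]'
cat > look.py <<'E'
from tg import *
import sys
print("tcp",M(bot.get_obs()["eef_pos"]).round(1))
im=bot.camera("side");r=bot.silhouettes("side","gearstick");s=bot.spot_point("side","gearstick")
print([(x["uv"],x["confidence"]) for x in s[:2]],[(x["uv"],x["confidence"],x["mask"].sum()) for x in r[:2]])
# fit a,b from one view: predicted knob pixels
pr=lambda a,b:proj("side",R@(np.array([172*np.sin(b),-172*np.cos(b)*np.sin(a),48+172*np.cos(b)*np.cos(a)])/1000)+G)
from scipy.optimize import least_squares
for x in s[:1]: print("a,b",least_squares(lambda q:pr(*q)-x["uv"],[0,0]).x.round(3))
for a,b in((-.26,.265),(-.26,0),(0,0),(.26,0),(.26,.265)): print(a,b,pr(a,b).round(1))
if len(sys.argv)>1:
    cr=cv2.resize(im[150:260,270:400],None,fx=5,fy=5,interpolation=cv2.INTER_CUBIC)
    for a,b in((-.26,0),(0,0),(.26,0),(.26,.265)): cv2.circle(cr,tuple(int(v) for v in (pr(a,b)+.5-[270,150])*5),3,(0,0,255),-1)
    cv2.imwrite(sys.argv[1],cr)
E
python3 look.py pics/b1.png
```

```text
clock: 4.62
eef_pos: [0.6177, -0.0564, 0.2217]
tool_rot: [0.159, 0.987, 0.0, 0.002]
ft_force: [1.1, -0.1, 0.1]
grip_width: 0.0001
grasp_force: 0.4
clock: 5.12
eef_pos: [0.5861, -0.0468, 0.2185]
tool_rot: [0.159, 0.987, 0.0, -0.001]
ft_force: [1.5, -0.9, 0.7]
grip_width: 0.0
grasp_force: 1.0
tcp [ 28.9  43.5 218.5]
[([325.5, 192.1], 0.71)] [([326.8, 198.1], 0.7, np.int64(165)), ([352.1, 182.7], 0.6, np.int64(343))]
a,b [-0.362  0.062]
-0.26 0.265 [340.1 193.4]
-0.26 0 [323.9 195.6]
0 0 [330.1 205.3]
0.26 0 [336.6 218.8]
0.26 0.265 [352.9 215.3]
```

View pics/b1.png

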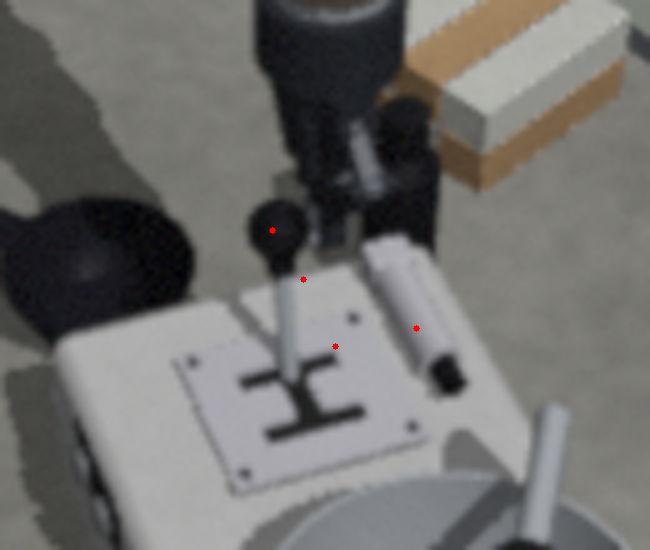

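The knob centre is at about (325.4, 195.6) and the neutral-left prediction is (323.9, 195.6). That leaves about 3 mm to go. I'll push the rest, back off, lift and move round to the knob's left.

```bash
python3 -m inch '[-1.5,0.5,0,0,0,0,0, -3,1,0,0,0,0,0, -3,1,0,0,0,0,0, 8,-3,0,0,0,0,0, 20,-6,0,0,0,0,0, 20,-6,0,0,0,0,0]'; python3 look.py pics/b2.png; python3 -c "
from tg import *
go(45,90,217);go(0,90,217);go(0,76,217);go(0,-10,217)"
```

```text
clock: 5.77
eef_pos: [0.6082, -0.0536, 0.2173]
tool_rot: [0.159, 0.987, -0.0, -0.001]
ft_force: [-0.3, -0.4, -0.4]
grip_width: 0.0002
grasp_force: 0.0
tcp [ 52.   44.  217.3]
[([324.5, 192.5], 0.76), ([398.0, 373.3], 0.44)] [([322.9, 200.1], 0.46, np.int64(227))]
a,b [-0.355  0.043]
-0.26 0.265 [340.1 193.4]
-0.26 0 [323.9 195.6]
0 0 [330.1 205.3]
0.26 0 [336.6 218.8]
0.26 0.265 [352.9 215.3]
(45, 90, 217) move mm [ 9.5 45.4 -0.5]
(0, 90, 217) move mm [-33.2  59.5  -0.5]
(0, 76, 217) move mm [-37.6  46.3  -0.5]
(0, -10, 217) move mm [-64.7 -35.4  -0.5]
```

View pics/b2.png

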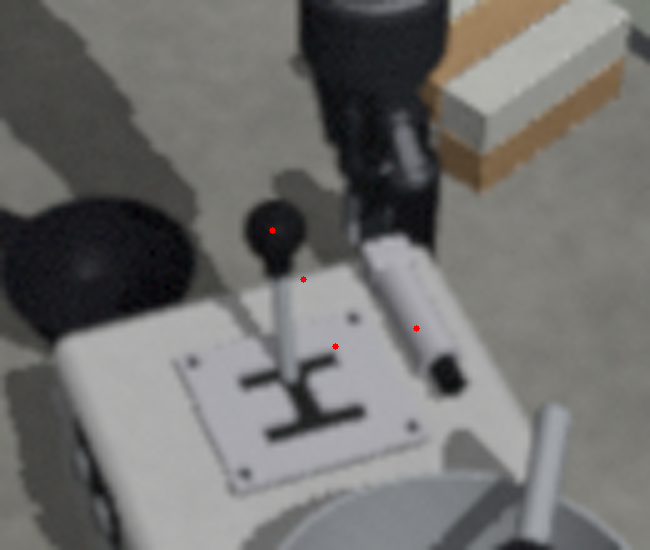

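The knob is at (325, 196), which is neutral-left within about 1 mm. Next I'll go round to its left and push right.

```bash
python3 -m inch '[7,22,0,0,0,0,0, 15,45,0,0,0,0,0, 15,46,0,0,0,0,0, -10,54,0,0,0,0,0, -34,62,0,0,0,0,0, -34,62,0,0,0,0,0, -37,52,0,0,0,0,0, -40,43,0,0,0,0,0]'; python3 -m inch '[-3,-10,0,0,0,0,0, -6,-19,0,0,0,0,0, -9,-28,0,0,0,0,0, -9,-28,0,0,0,0,0]'; python3 look.py
```

```text
clock: 6.58
eef_pos: [0.5675, -0.0108, 0.2188]
tool_rot: [0.159, 0.987, 0.0, 0.001]
ft_force: [0.4, 4.0, 3.7]
grip_width: 0.0002
grasp_force: 2.1
clock: 6.92
eef_pos: [0.5584, -0.0408, 0.2186]
tool_rot: [0.161, 0.987, -0.001, 0.0]
ft_force: [1.5, 1.1, 1.1]
grip_width: -0.0
grasp_force: 0.6
tcp [  0.8  40.5 218.6]
[([330.1, 204.4], 0.63)] [([331.3, 205.7], 0.57, np.int64(224)), ([401.7, 355.5], 0.44, np.int64(1899))]
a,b [-0.018  0.006]
-0.26 0.265 [340.1 193.4]
-0.26 0 [323.9 195.6]
0 0 [330.1 205.3]
0.26 0 [336.6 218.8]
0.26 0.265 [352.9 215.3]
```

Passing the middle of the cross slot now. I'll keep going to the right-hand stop.

```bash
python3 -m inch '[-3,-9,0,0,0,0,0, -6,-18,0,0,0,0,0, -9,-27,0,0,0,0,0, -12,-36,0,0,0,0,0, -13,-40,0,0,0,0,0, -13,-40,0,0,0,0,0]'; python3 look.py pics/c1.png
```

```text
clock: 7.57
eef_pos: [0.5446, -0.0797, 0.2178]
tool_rot: [0.16, 0.987, -0.0, -0.001]
ft_force: [-0.2, 0.6, -0.5]
grip_width: 0.0
grasp_force: 0.4
tcp [-1.000e-01 -8.000e-01  2.178e+02]
[([338.0, 213.8], 0.64)] [([334.5, 215.8], 0.48, np.int64(219))]
a,b [0.187 0.051]
-0.26 0.265 [340.1 193.4]
-0.26 0 [323.9 195.6]
0 0 [330.1 205.3]
0.26 0 [336.6 218.8]
0.26 0.265 [352.9 215.3]
```

View pics/c1.png

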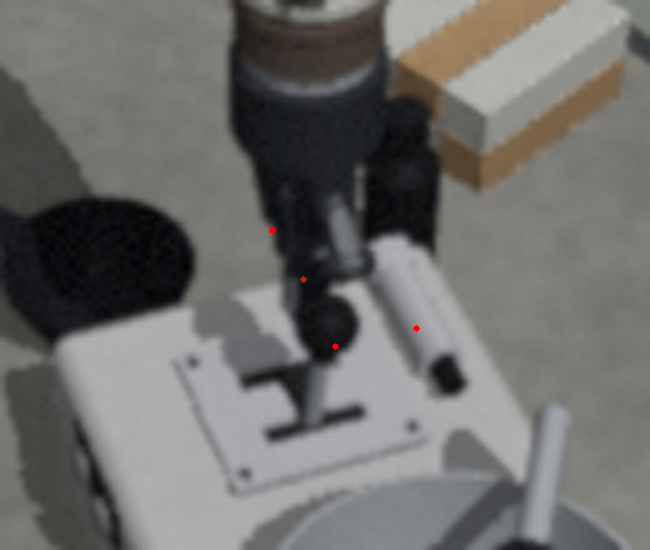

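The knob is at about (335.4, 214.4), roughly 8 mm short of the right stop. I'll push on gently and watch the force.

```bash
python3 -m inch '[-1,-3,0,0,0,0,0, -2,-6,0,0,0,0,0, -3,-8,0,0,0,0,0, -3,-8,0,0,0,0,0]'; python3 -m inch '[-0.7,-2,0,0,0,0,0, -1,-3,0,0,0,0,0, -1,-3,0,0,0,0,0]'; python3 look.py
```

```text
clock: 8.05
eef_pos: [0.5424, -0.0864, 0.2182]
tool_rot: [0.159, 0.987, 0.0, -0.0]
ft_force: [0.7, 0.4, -1.5]
grip_width: -0.0003
grasp_force: 0.7
clock: 8.3
eef_pos: [0.5414, -0.0894, 0.2182]
tool_rot: [0.159, 0.987, -0.0, -0.0]
ft_force: [0.6, 1.2, -0.7]
grip_width: -0.0
grasp_force: 0.8
tcp [-1.000e-01 -1.100e+01  2.182e+02]
[([339.1, 215.9], 0.57)] [([337.1, 221.0], 0.6, np.int64(196))]
a,b [0.225 0.053]
-0.26 0.265 [340.1 193.4]
-0.26 0 [323.9 195.6]
0 0 [330.1 205.3]
0.26 0 [336.6 218.8]
0.26 0.265 [352.9 215.3]
```

```bash
python3 -m inch '[-0.7,-2,0,0,0,0,0, -0.7,-2,0,0,0,0,0, -1.3,-4,0,0,0,0,0, -1.3,-4,0,0,0,0,0]'; python3 look.py pics/d1.png
```

```text
clock: 8.78
eef_pos: [0.5402, -0.0931, 0.2182]
tool_rot: [0.159, 0.987, 0.0, -0.0]
ft_force: [1.5, 3.0, -1.8]
grip_width: -0.0002
grasp_force: 1.6
tcp [-1.000e-01 -1.490e+01  2.182e+02]
[([336.8, 218.9], 0.62)] []
a,b [0.263 0.002]
-0.26 0.265 [340.1 193.4]
-0.26 0 [323.9 195.6]
0 0 [330.1 205.3]
0.26 0 [336.6 218.8]
0.26 0.265 [352.9 215.3]
```

View pics/d1.png

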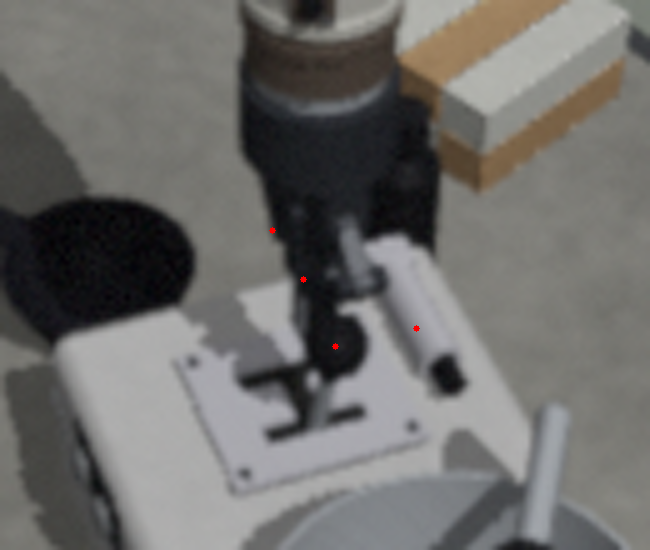

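The knob is at about (337.4, 219.4), right at the predicted right stop. I'll press about 1 mm more, then back off and go round behind the knob.

```bash
python3 -m inch '[-0.5,-1.2,0,0,0,0,0, -0.5,-1.2,0,0,0,0,0]';  python3 -m inch '[3,10,0,0,0,0,0, 7,20,0,0,0,0,0, 7,20,0,0,0,0,0, -17,28,0,0,0,0,0, -41,36,0,0,0,0,0, -41,36,0,0,0,0,0, -49,13,0,0,0,0,0, -56,-10,0,0,0,0,0]'; python3 -m inch '[0,0,0,0,0,0,0, 10,-3,0,0,0,0,0, 19,-6,0,0,0,0,0, 28,-9,0,0,0,0,0, 28,-9,0,0,0,0,0]'; python3 look.py; python3 -c "
from tg import *
go(20,-43,216)"
```

```text
clock: 9.1
eef_pos: [0.5397, -0.0941, 0.2181]
tool_rot: [0.159, 0.987, 0.0, -0.0]
ft_force: [1.4, 4.6, -3.2]
grip_width: 0.0002
grasp_force: 2.2
clock: 9.77
eef_pos: [0.4839, -0.1042, 0.219]
tool_rot: [0.158, 0.988, -0.001, 0.001]
ft_force: [-0.1, -0.4, 0.0]
grip_width: -0.0001
grasp_force: 0.0
clock: 10.18
eef_pos: [0.5133, -0.1138, 0.2184]
tool_rot: [0.159, 0.987, -0.0, 0.0]
ft_force: [-1.7, 0.3, 0.1]
grip_width: -0.0
grasp_force: 0.6
tcp [-19.1 -43.  218.4]
[([339.5, 216.4], 0.4), ([351.2, 206.8], 0.3)] [([337.8, 226.3], 0.43, np.int64(128))]
a,b [0.235 0.055]
-0.26 0.265 [340.1 193.4]
-0.26 0 [323.9 195.6]
0 0 [330.1 205.3]
0.26 0 [336.6 218.8]
0.26 0.265 [352.9 215.3]
(20, -43, 216) move mm [ 38.4 -12.9  -2.2]
```

Moving forward freely at 1.7 N. I'll keep pushing to the stop.

```bash
python3 -m inch '[8,-3,0,0,0,0,0, 16,-5,-1,0,0,0,0, 24,-8,-1,0,0,0,0, 30,-10,-2,0,0,0,0, 34,-11,-2,0,0,0,0, 34,-11,-2,0,0,0,0]';  python3 -m inch '[1,0,0,0,0,0,0, 2,-0.7,0,0,0,0,0, 3,-1,0,0,0,0,0, 3,-1,0,0,0,0,0]'; python3 look.py
```

```text
clock: 10.83
eef_pos: [0.5466, -0.1246, 0.2156]
tool_rot: [0.159, 0.987, 0.0, -0.0]
ft_force: [-1.0, 1.2, 0.1]
grip_width: -0.0001
grasp_force: 0.7
clock: 11.17
eef_pos: [0.5484, -0.1254, 0.216]
tool_rot: [0.159, 0.987, 0.0, -0.0]
ft_force: [-1.5, 1.0, -1.5]
grip_width: -0.0002
grasp_force: 1.2
tcp [ 17.9 -42.9 216. ]
[([354.9, 214.5], 0.4), ([363.7, 274.8], 0.26)] [([345.7, 277.1], 0.65, np.int64(12871))]
a,b [0.251 0.304]
-0.26 0.265 [340.1 193.4]
-0.26 0 [323.9 195.6]
0 0 [330.1 205.3]
0.26 0 [336.6 218.8]
0.26 0.265 [352.9 215.3]
```

```bash
python3 -m inch '[1,0,0,0,0,0,0, 2,-0.6,0,0,0,0,0, 2,-0.6,0,0,0,0,0]';  python3 -m inch '[1,0,0,0,0,0,0, 2,-0.6,0,0,0,0,0, 2,-0.6,0,0,0,0,0]'; python3 look.py pics/e1.png
```

```text
clock: 11.57
eef_pos: [0.5502, -0.126, 0.216]
tool_rot: [0.159, 0.987, 0.0, -0.001]
ft_force: [-4.1, 1.8, -1.5]
grip_width: 0.0001
grasp_force: 2.0
clock: 11.82
eef_pos: [0.5519, -0.1264, 0.2157]
tool_rot: [0.159, 0.987, 0.0, -0.001]
ft_force: [-5.0, 1.8, -2.2]
grip_width: 0.0001
grasp_force: 2.8
tcp [ 21.5 -42.8 215.7]
[([354.8, 214.9], 0.6)] []
a,b [0.258 0.299]
-0.26 0.265 [340.1 193.4]
-0.26 0 [323.9 195.6]
0 0 [330.1 205.3]
0.26 0 [336.6 218.8]
0.26 0.265 [352.9 215.3]
```

View pics/e1.png

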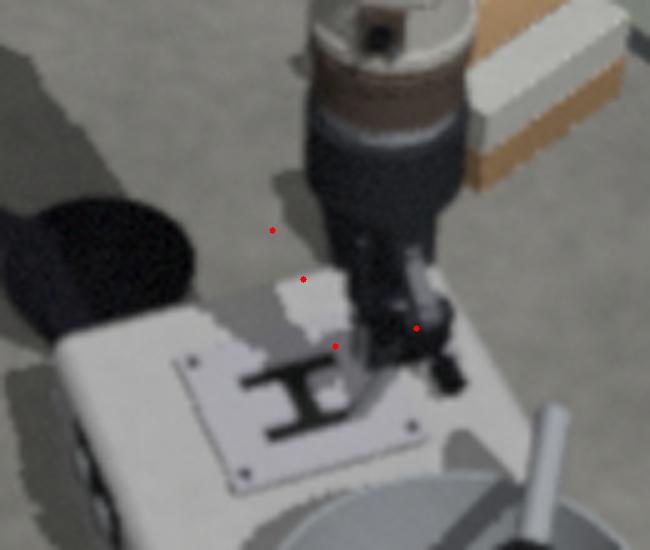

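The knob is at the forward-right end at about (354, 216), and its pixel position no longer changes as I push. I'll press a bit harder to confirm the stop.

```bash
python3 -m inch '[1,0,0,0,0,0,0, 2,-0.6,0,0,0,0,0, 3,-1,0,0,0,0,0, 3,-1,0,0,0,0,0]'; python3 look.py
```

```text
clock: 12.3
eef_pos: [0.554, -0.1271, 0.2153]
tool_rot: [0.159, 0.987, 0.0, -0.002]
ft_force: [-7.3, 2.3, -2.8]
grip_width: 0.0
grasp_force: 3.8
tcp [ 23.7 -42.8 215.3]
[([354.0, 213.4], 0.43)] [([352.0, 220.8], 0.6, np.int64(140))]
a,b [0.23  0.297]
-0.26 0.265 [340.1 193.4]
-0.26 0 [323.9 195.6]
0 0 [330.1 205.3]
0.26 0 [336.6 218.8]
0.26 0.265 [352.9 215.3]
```

The force climbs steadily to 7.5 N while the knob stays put, so it's on the stop. I'll retreat backwards and up, then check both views.

```bash
python3 -m inch '[-15,5,0,0,0,0,0, -38,13,0,0,0,0,0, -57,19,0,0,0,0,0, -57,19,0,0,0,0,0, -57,19,35,0,0,0,0, -62,21,70,0,0,0,0, -80,50,80,0,0,0,0, -110,80,80,0,0,0,0]'; python3 -m inch '[-20,33,0,0,0,0,0, -40,66,0,0,0,0,0, -60,100,0,0,0,0,0, -75,135,0,0,0,0,0, -90,170,0,0,0,0,0, -105,205,0,0,0,0,0, -120,240,0,0,0,0,0, -120,240,0,0,0,0,0]'
python3 - <<'E'
from tg import *
import ov
ov.draw(.545,-.079,-.32,.26,.265,"pics/f1.png",True)
u={}
for c in("top","side"):
    r=bot.spot_point(c,"gearstick");u[c]=r[0]["uv"];print(c,r[0])
knob(u["top"],u["side"])
for t in("spray_bottle","developer_bottle","tint_bowl","colour_tube"):print(t,[x["uv"] for x in bot.spot_point("top",t)[:1]])
E
```

```text
clock: 13.12
eef_pos: [0.4517, -0.0492, 0.301]
tool_rot: [0.161, 0.987, 0.0, 0.007]
ft_force: [-0.2, 1.4, 0.6]
grip_width: -0.0001
grasp_force: 0.0
clock: 13.78
eef_pos: [0.3257, 0.1978, 0.2978]
tool_rot: [0.154, 0.988, 0.003, 0.002]
ft_force: [0.9, -0.4, -0.3]
grip_width: 0.0
grasp_force: 0.0
top {'uv': [373.0, 201.7], 'confidence': 0.63}
side {'uv': [352.3, 214.1], 'confidence': 0.62}
knob mixer mm [ 45.4 -37.  206.8] r 169.2 b 0.267 a 0.229
spray_bottle [[305.7, 166.3]]
developer_bottle [[476.0, 255.2]]
tint_bowl [[273.3, 221.2]]
colour_tube [[347.9, 187.8]]
```

View pics/f1.png

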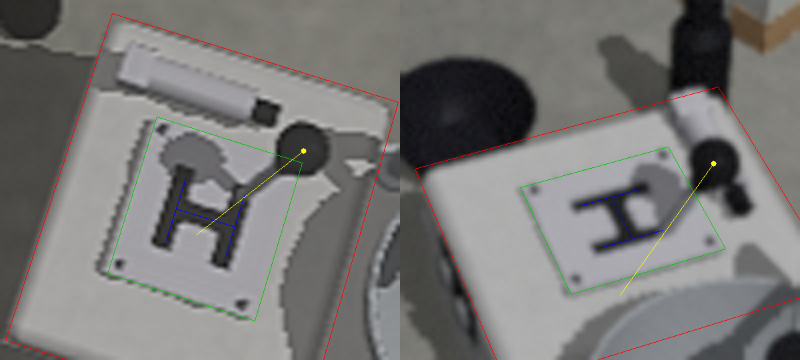

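The knob matches the model of the fully-home third position in both views: top crop (302,149) and side crop (714,163). The tube and bottles haven't moved, and the robot is clear.

```bash
python3 -c "
from workcell import bot
print(bot.job_done())"
```

```text
the job is handed in; nothing more can be done
None
```

The gearstick is fully home in third, the bystanders are where they stood as far as the pictures show, the arm is clear, and the job was handed in after about 14 s; no verdict was returned.

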